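# Load the indexing fixture and hold it at the third click

### The arm

A 6-joint arm with a two-finger parallel gripper is mounted at the origin on the work surface; the furniture and walls round the work are solid. World frame = base frame: x ahead of the robot, y to its left, z up, the work surface at z = 0. Lengths are in m, angles in rad, forces in N, time in s.
With the tool pointing down it reaches from about 0.35 to 0.775 m from the base axis. Payload 7.3 kg.
Tool frame: the origin (TCP) lies midway between the tips of the shut fingers; the grasp point (between the pads) lies 19 mm behind it; z points along the fingers, y is the direction in which the jaws open and shut (so a half turn about z gives the same grasp; the last joint's range is limited). The gripper opens to 92 mm and grips with 3 to 60 N. Pads are 19 mm wide; open, the fingers measure 130 mm over their backs; the gripper's body (75 mm by 190 mm) begins 47 mm behind the grasp point.
Start: joints at [-1.359, 0.342, 1.524, -0, 1.275, -0.146], TCP at [0.184, -0.492, 0.227] pointing down, gripper open.
Joint ranges: [-2.53, 2.53], [-0.77, 2.02], [0.04, 2.7], [-1, 4.14], [0.28, 2.66], [-3.11, 3.11]. Speed limits (rad/s): [2.57, 2.57, 3.14, 3.14, 3.14, 3.14].

### API

Orientations are given as a unit quaternion [x, y, z, w].
In Python, from rig import bot, imaging, job gives the robot as it stands.
- The arm moves only by the tool send_rows, never from a script. Its argument "plan" is a list that holds one entry, the list of rows, each a list of 6 numbers: the shift along the tool's x, y, z in m, then the turn, a rotation vector about the tool's x, y, z in degrees. A call has 1 to 8 rows; each row is the pose to reach, as a shift and turn from the pose commanded when the call began, along the tool's axes at that moment; what a row does not reach only later rows make up. A row lasts 1/12 s, in which the tool goes at most 41.7 mm and 7.16 degrees, less where a joint would pass 70% of its speed; a pose out of reach is approached as far as the arm can. A call with a gripper value outside its range is refused whole. "claw" is the opening, from 0 (shut) to 1 (fully open), set as the call begins (left out, the last holds). The fingers move at their own pace and stop on an object; the grip force is fixed at half the most. Time passes only in rows, so rows that repeat a pose let the fingers close. It gives the time, the measured TCP pose, the force and the opening at its end, in the units of the state.
- bot.observe(): the state, without advancing time (a new reading comes with each control period).
- imaging.camera(name): name is "side" or "top" or "wrist"; returns a dict with "img" (420x560x3 uint8, blue, green, red), "fov_y" (degrees; the focal length in pixels is half the picture's height over the tangent of half this angle, whatever the lens; pixels are square), "cx", "cy" (the principal point, pixels), "eye" and "attitude" of the camera in the world; the wrist camera has in their place "mount" (4x4, takes a point from camera to tool coordinates, whose origin is the TCP and whose axes are the flange's). Camera axes: x right, y down, z forward; pixel columns grow to the right and rows downward; lengths in m; the calibration is good to about 2 mm. A picture is of the moment at which its call begins: read the wrist's pose just before it. There is no depth.
- job.job_done(): hands the job in, once; it reports no verdict.
The state is a dict: "t": time; "joint_pos": joint angles; "qd": joint speeds; "effort": joint torques, N m; "ee_pos": TCP position; "tcp_rot": TCP orientation; "ft_force": force on the tool from outside, world axes, zero at the start; "torque": the same for the moment, N m; "opening": opening from 0.0 (shut) to 1.0 (fully open).
Only numpy, scipy, OpenCV 4.12 (cv2) and the standard library are available. Lean on these libraries where they do the work, as an engineer would, in place of code of your own. Each camera call takes 0.05 s, during which the arm holds its last target.

### The job

Thread the wide black collar and then the narrow brass collar down the post of the indexing fixture, each fully home. Then grip the spring-return indexing knob and turn it clockwise (seen from above) from its rest to the third click, without running on to the fourth, and finish the job still gripping the knob and holding it there, since it springs back if let go. Leave the crucible, the pocket lighter and the calliper where they are.

Things in the scene. Friction and masses are not known exactly. Their poses are not given: they have to be found in the camera images.
- black_centre (a point): centre (half-way up) of the wide black steel collar: a ring of 46 mm outer diameter, 20 mm bore, 24 mm high, 0.12 kg, lying flat on the bench with its bore upright at the start
- brass_centre (a point): centre (half-way up) of the narrow brass collar: a ring of 34 mm outer diameter, 20 mm bore, 24 mm high, 0.09 kg, lying flat on the bench with its bore upright at the start; either collar may be the left one
- post_seat (a point): centre of the seat, where the upright steel post leaves the small aluminium turntable; 30 mm above the bench. The post rises 63 mm above it (15 mm diameter, the top 12 mm tapers to 6 mm). The turntable (66 mm diameter) turns on the spot with the knob. Home, the black collar's centre is 12 mm above this point, and the brass collar's, on top of it, 36 mm above
- index_knob (a joint): angle of the knob, rad: 0 at rest, growing clockwise seen from above, to 2.094. A click every 24 degrees = 0.419 rad, a tick on the dial for each and a longer one at rest; the third is at 1.257. A spring always turns it back (0.09 N m at rest, 0.13 at the third click); the detents add or take up to 0.07 N m between clicks. Let go anywhere, it springs back to 0
- crucible: bystander: clay crucible, 58 mm across, 48 mm high, loose; origin at the centre of its underside
- lighter: bystander: small pink pocket lighter, 24 x 78 x 14 mm, lying loose; origin at the centre of its underside
- calliper: bystander: steel calliper, 62 x 186 x 11 mm, lying loose; origin at the centre of its underside
- indexer: the indexing fixture, fixed: grey base plate 90 x 220 mm, 14 mm thick; origin at the centre of its underside, x across the plate (roughly away from the robot), y along it from the knob (at y = -65 mm) to the post (at y = +65 mm)
- knob_grip (a point): centre of the black grip bar on the indexing knob, on its turning axis, 51 mm above the bench. The bar is 46 mm long (this point's x), 12 mm thick (its y), 26 mm high, its top 64 mm above the bench, and turns with the knob; a white line on top and a red pointer mark the +x end. The round skirt below the bar has 55 mm diameter and its top is 38 mm above the bench
Things that resemble listed ones, but are neither listed nor needed, are in the scene too. Of the things that look like the part that bears brass_centre, take the one that is nearest to the robot's base at the start.

How it is judged:
On the way, in this order (a step that is already met when the one before it is completed fails the run):
1. the black collar is home on the seat (horizontal distance between black_centre and post_seat below 0.0045 m and z of black_centre in the frame of post_seat below 0.015 m and angle between black_centre's own z axis and vertical below 0.08 rad), for 0.2 s.
2. the brass collar is home on top of it (horizontal distance between brass_centre and post_seat below 0.0045 m and z of brass_centre in the frame of post_seat between 0.033 and 0.039 m and angle between brass_centre's own z axis and vertical below 0.08 rad), for 0.2 s.
3. the knob has been gripped and turned past its first click (value of joint index_knob above 0.42 rad and contact force between the fingers and index_knob above 1 N).
4. the knob is held at the third click (value of joint index_knob between 1.137 and 1.377 rad and contact force between the fingers and index_knob above 1 N), for 0.3 s.
At the end, for the whole second after the job is handed in: The fingers still grip the knob's bar (over 1 N) and hold it within 0.12 rad (7 degrees) of the third click at 1.257 rad; the black collar is home on the seat and the brass one on top of it, each round the post, flat and within 3 mm of its home height (all of step 1 and all of step 2 and all of step 4); the arm keeps its last pose, push and grip.
It fails at once if the knob ran on past the third click to the fourth (value of joint index_knob above 1.55 rad).
It fails at once if a bystander was disturbed (distance of any of crucible, lighter, calliper from where it was at the start of the episode above 0.02 m or angle between crucible's own z axis and vertical above 0.4 rad).
It also fails if it takes over 64 s, if anything falls off the work surface, if the arm or the gripper's body presses on something with over 40 N, if the wrist force passes 120 N, or if a joint passes its speed limit or range.

## Working session

There is one attempt and no reset: what is moved stays moved. The work goes in short steps, Python scripts to look and compute and a tool call to move; the robot and the scene stay as the last step left them, time stands still between calls to the robot, and variables do not carry over. Pictures are saved under pics/ and viewed, and the job is handed in when it is done.

Besides the shell and the picture viewer there is one more tool, called after ">>>" as name([rows], argument=value, ...), one row to a line, values as JSON. send_rows: Moves the arm, as the interface text tells. Its arguments: {"type":"object","properties":{"plan":{"type":"array","items":{"type":"array","items":{"type":"array","items":{"type":"number"}}}},"claw":{"type":"number"}},"required":["plan"]}

```bash
ls; mkdir -p pics
python3 - <<'E'
from rig import bot, imaging, job
import cv2
print(bot.observe())
for n in ("top","side","wrist"):
    c=imaging.camera(n); cv2.imwrite(f"pics/{n}0.png",c["img"]); print({k:v for k,v in c.items() if k!="img"})
E
```

```text
pics
{'t': 0.0, 'joint_pos': array([-1.35901748e+00,  3.42692326e-01,  1.52502837e+00,  7.32911354e-06,
        1.27534974e+00, -1.46020427e-01]), 'qd': array([ 1.42245145e-03, -5.63902410e-05,  9.90357428e-04,  5.49747137e-04,
        4.55152011e-04, -7.26641071e-04]), 'effort': array([-2.90578799e-03, -4.31250215e+01, -2.44222373e+01,  7.16560520e-02,
        5.59416006e-02, -1.08159143e-04]), 'ee_pos': array([ 0.18379072, -0.49135426,  0.22605676]), 'tcp_rot': array([ 9.84040016e-01,  1.77945779e-01, -2.07866382e-05, -7.38605600e-04]), 'ft_force': array([0.00919253, 0.33552385, 0.80787977]), 'torque': array([ 0.05232321,  0.01720398, -0.00893529]), 'opening': 1.0008435417862043}
{'fov_y': 44.702014625098734, 'cx': 283.6598863590134, 'cy': 214.39900208938118, 'eye': array([ 0.28999957, -0.04425616,  1.2169561 ]), 'attitude': array([ 0.72273306, -0.68329441,  0.07218891, -0.07452805])}
{'fov_y': 47.871635557917834, 'cx': 280.4489560925254, 'cy': 210.0367547488624, 'eye': array([ 0.20726102, -0.92976478,  0.54320684]), 'attitude': array([ 0.84117154, -0.1352076 ,  0.096805  , -0.51456597])}
{'fov_y': 68.36880612791262, 'cx': 280.57986202660913, 'cy': 214.9821696200199, 'mount': array([[ 3.13696552e-04, -9.69484432e-01, -2.45152684e-01,
         6.50071688e-02],
       [ 9.99999872e-01,  2.06808873e-04,  4.61747052e-04,
        -3.64455351e-04],
       [-3.96956828e-04, -2.45152798e-01,  9.69484372e-01,
        -1.58455168e-01],
       [ 0.00000000e+00,  0.00000000e+00,  0.00000000e+00,
         1.00000000e+00]])}
```

View pics/top0.png

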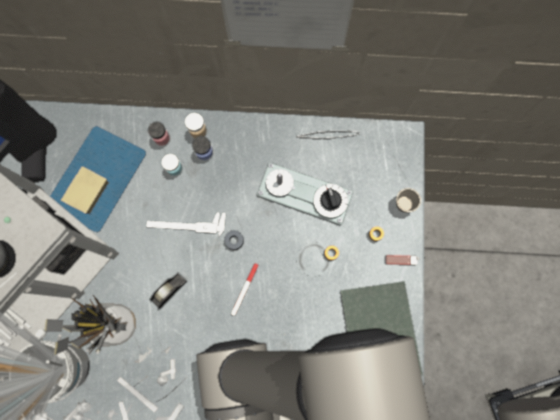

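View pics/side0.png

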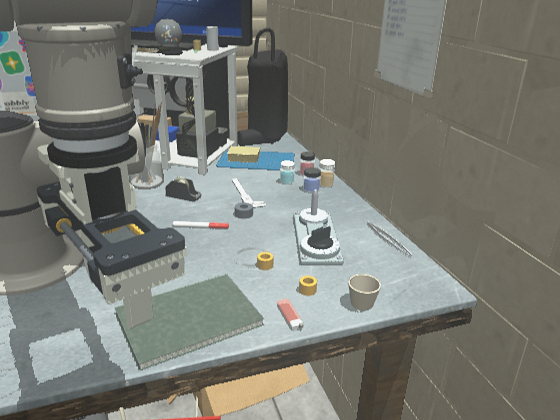

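View pics/wrist0.png

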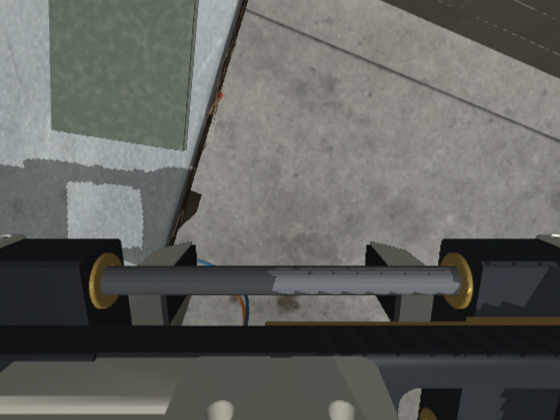

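The top view shows the black collar at about (234,240), brass rings at (332,253) and (377,234), the post at (279,180) and the knob at (331,199). I'll enlarge it and compute positions.

```bash
cat > h.py <<'E'
import numpy as np, cv2
from scipy.spatial.transform import Rotation as R
from rig import bot, imaging
def campose(c,st=None):
    if "eye" in c: return R.from_quat(c["attitude"]).as_matrix(), np.array(c["eye"])
    Rt=R.from_quat(st["tcp_rot"]).as_matrix(); M=np.array(c["mount"])
    return Rt@M[:3,:3], np.array(st["ee_pos"])+Rt@M[:3,3]
def f(c): return c["img"].shape[0]/2/np.tan(np.radians(c["fov_y"])/2)
def pix2z(c,u,v,z,st=None):
    A,e=campose(c,st); d=A@np.array([(u-c["cx"])/f(c),(v-c["cy"])/f(c),1]); return e+d*(z-e[2])/d[2]
def proj(c,p,st=None):
    A,e=campose(c,st); q=A.T@(np.asarray(p)-e); return np.array([c["cx"]+f(c)*q[0]/q[2],c["cy"]+f(c)*q[1]/q[2]])
def fwd(dw,st=None):
    st=st or bot.observe(); return R.from_quat(st["tcp_rot"]).inv().apply(dw)
def crop(img,x0,y0,x1,y1,k,name):
    cv2.imwrite(name,cv2.resize(img[y0:y1,x0:x1],None,fx=k,fy=k,interpolation=cv2.INTER_CUBIC))
def wrist(name):
    st=bot.observe(); c=imaging.camera("wrist"); cv2.imwrite(name,c["img"]); return c,st
E
python3 - <<'E'
from h import *
c=imaging.camera("top")
crop(c["img"],210,150,430,290,3.6,"pics/t1.png")
for n,u,v,z in [("black",234,240,.02),("brassA",332,253,.024),("brassB",377,234,.024),("posttop",279,180,.06),("knob",331,199,.06)]:
    print(n,pix2z(c,u,v,z))
s=imaging.camera("side")
crop(s["img"],230,180,430,330,4,"pics/s1.png")
E
```

```text
black [0.47371056 0.08086986 0.02      ]
brassA [ 0.45522002 -0.15179636  0.024     ]
brassB [ 0.50646527 -0.25661938  0.024     ]
posttop [ 0.61562438 -0.01799297  0.06      ]
knob [ 0.5766419  -0.14162981  0.06      ]
```

View pics/t1.png

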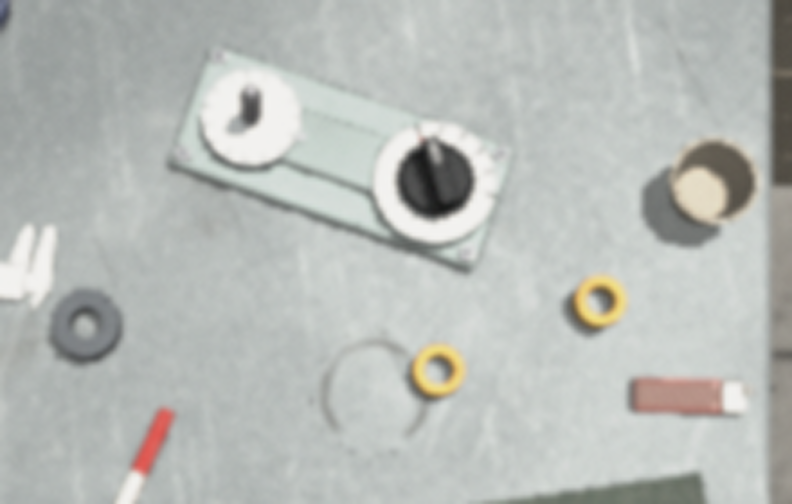

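View pics/s1.png

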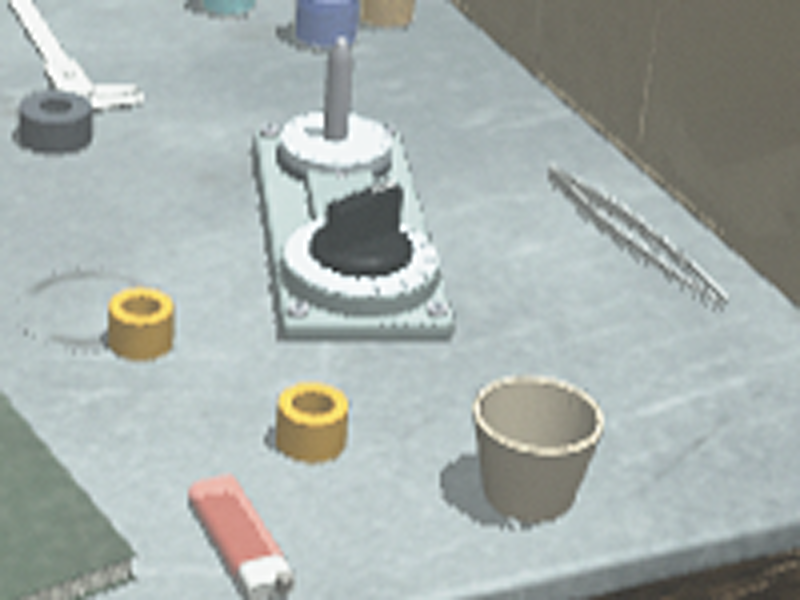

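Brass A, at radius 0.48 m against 0.57 m for the other, is the one to take. Next is a helper that turns a target into a tool-frame row.

```bash
cat >> h.py <<'E'
def go(p,ang=None,ref=None):
    """row from present measured pose to TCP p (world), tool x at yaw ang deg, tool down"""
    st=bot.observe(); Rc=R.from_quat(st["tcp_rot"])
    a=np.radians(ang); x=np.array([np.cos(a),np.sin(a),0]); z=np.array([0,0,-1.]); Rt=R.from_matrix(np.c_[x,np.cross(z,x),z])
    d=Rc.inv().apply(np.asarray(p)-st["ee_pos"]); w=(Rc.inv()*Rt).as_rotvec(degrees=True)
    print("t",round(st["t"],2),"pos",st["ee_pos"].round(4),"row",(d*1).round(4).tolist(),w.round(2).tolist(),"F",st["ft_force"].round(1),"op",round(st["opening"],3))
E
python3 -c "
from h import *
go([.474,.081,.15],72.5)"
```

```text
t 0.25 pos [ 0.1839 -0.4916  0.2264] row [0.4723, -0.4346, 0.0768] [-0.03, -0.02, -52.0] F [0.6 0.  0.4] op 0.997
```

>>> send_rows([
  [[0.236, -0.217, 0, 0, 0, -26], [0.236, -0.217, 0, 0, 0, -26], [0.236, -0.217, 0, 0, 0, -26], [0.236, -0.217, 0, 0, 0, -26], [0.236, -0.217, 0, 0, 0, -26], [0.236, -0.217, 0, 0, 0, -26], [0.236, -0.217, 0, 0, 0, -26], [0.236, -0.217, 0, 0, 0, -26]],
])

```text
t: 0.92
ee_pos: [0.3295, -0.2029, 0.2268]
tcp_rot: [0.919, 0.395, 0.0, -0.0]
ft_force: [0.8, -0.5, -0.1]
opening: 1.002
```

```bash
python3 -c "
from h import *
go([.474,.081,.15],72.5)"
```

```text
t 0.92 pos [ 0.3295 -0.2029  0.2268] row [0.3054, -0.0903, 0.077] [0.01, -0.04, -25.95] F [ 0.8 -0.5 -0.1] op 1.002
```

>>> send_rows([
  [[0.305, -0.09, 0.077, 0, 0, -26], [0.305, -0.09, 0.077, 0, 0, -26], [0.305, -0.09, 0.077, 0, 0, -26], [0.305, -0.09, 0.077, 0, 0, -26], [0.305, -0.09, 0.077, 0, 0, -26], [0.305, -0.09, 0.077, 0, 0, -26], [0.305, -0.09, 0.077, 0, 0, -26], [0.305, -0.09, 0.077, 0, 0, -26]],
])

```text
t: 1.58
ee_pos: [0.4742, 0.0799, 0.149]
tcp_rot: [0.806, 0.592, 0.0, -0.0]
ft_force: [0.5, -1.9, 0.8]
opening: 1.004
```

```bash
python3 -c "
from h import *
go([.474,.081,.15],72.5)
wrist('pics/w1.png')
c=imaging.camera('top');crop(c['img'],210,150,430,290,3.6,'pics/t2.png')"
```

```text
t 1.58 pos [0.4742 0.0799 0.149 ] row [0.001, -0.0005, -0.001] [-0.0, -0.01, 0.05] F [ 0.5 -1.9  0.8] op 1.004
```

View pics/w1.png

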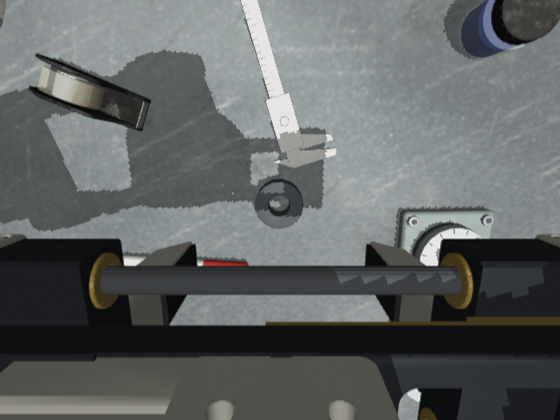

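```bash
python3 -c "
from h import *
c,st=wrist('pics/w1b.png')
print(st['t'])
crop(c['img'],230,120,360,240,5,'pics/w1c.png')
for u,v in ((279,203),(283,203)): print(pix2z(c,u,v,.024,st))
c=imaging.camera('top');print(pix2z(c,210+86/3.6,150+325/3.6,.024))"
```

```text
1.6833
[0.47396549 0.08718957 0.024     ]
[0.47753466 0.0860862  0.024     ]
[0.47242033 0.08066331 0.024     ]
```

View pics/w1c.png

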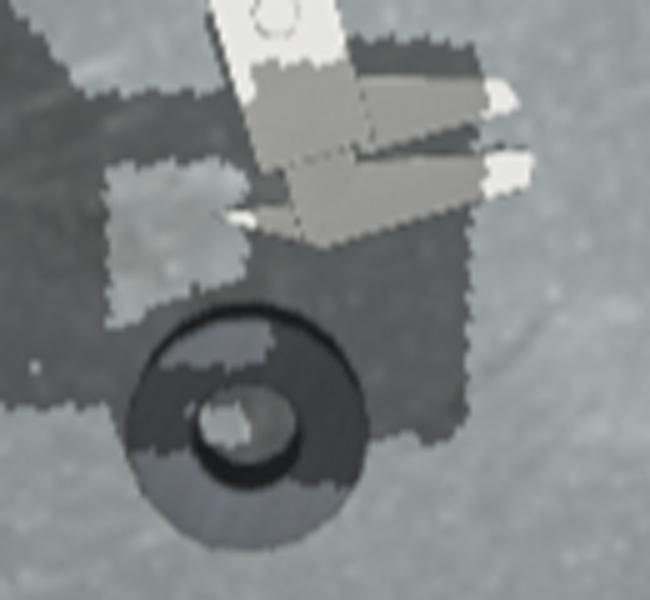

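```bash
python3 -c "
from h import *
c=imaging.camera('wrist');st=bot.observe()
print(pix2z(c,279.4,206.8,.024,st))
go([.4735,.0823,.006],72.5)"
```

```text
[0.47194495 0.07904411 0.024     ]
t 1.83 pos [0.4732 0.0771 0.1495] row [0.0051, -0.0012, 0.1435] [-0.04, 0.04, 0.04] F [ 0.5 -0.5  0.2] op 0.999
```

```bash
python3 -c "
from h import *
for i in range(5):
    s=bot.observe(); print(round(s['t'],3),s['ee_pos'].round(4),s['joint_pos'].round(4),s['ft_force'].round(1)); imaging.camera('wrist')
"
```

```text
1.833 [0.4732 0.0771 0.1495] [ 1.8000e-03  3.4190e-01  1.7594e+00 -5.0000e-04  1.0412e+00  3.0680e-01] [ 0.5 -0.5  0.2]
1.883 [0.4733 0.0766 0.1498] [ 7.0000e-04  3.4120e-01  1.7596e+00 -5.0000e-04  1.0410e+00  3.0690e-01] [ 0.2  0.3 -0.5]
1.933 [0.4734 0.0763 0.15  ] [ 0.0000e+00  3.4080e-01  1.7596e+00 -3.0000e-04  1.0410e+00  3.0700e-01] [-0.4 -1.  -0. ]
1.983 [0.4735 0.0762 0.1502] [-3.0000e-04  3.4050e-01  1.7595e+00 -3.0000e-04  1.0409e+00  3.0710e-01] [-1.2 -0.2  0.5]
2.033 [0.4735 0.0762 0.1502] [-3.0000e-04  3.4060e-01  1.7594e+00 -3.0000e-04  1.0409e+00  3.0720e-01] [-0.1 -0.3 -0.1]
```

```bash
python3 -c "
from h import *
c,st=wrist('pics/w1b.png')
crop(c['img'],230,120,360,240,5,'pics/w1c.png')
for u,v in ((279,203),(279,207)): print(pix2z(c,u,v,.024,st))
go([.4735,.0823,.006],72.5)"
```

```text
[0.47321094 0.08171999 0.024     ]
[0.47204172 0.07804782 0.024     ]
t 2.13 pos [0.4736 0.0764 0.1501] row [0.0056, -0.002, 0.1441] [0.04, -0.01, -0.1] F [ 0.1 -0.3 -0.4] op 1.002
```

View pics/w1c.png

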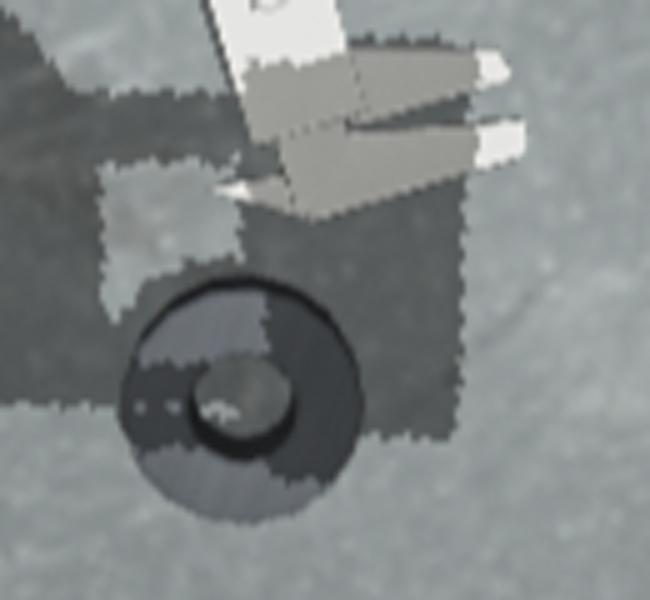

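>>> send_rows([
  [[0.0055, -0.0025, 0.04, 0, 0, 0], [0.0055, -0.0025, 0.08, 0, 0, 0], [0.0055, -0.0025, 0.115, 0, 0, 0], [0.0055, -0.0025, 0.135, 0, 0, 0], [0.0055, -0.0025, 0.144, 0, 0, 0], [0.0055, -0.0025, 0.144, 0, 0, 0]],
], claw=1.0)

```text
t: 2.63
ee_pos: [0.4718, 0.0829, 0.0043]
tcp_rot: [0.807, 0.591, -0.001, -0.001]
ft_force: [-0.2, -0.4, 0.3]
opening: 1.001
```

>>> send_rows([
  [[0, 0, 0, 0, 0, 0], [0, 0, 0, 0, 0, 0], [0, 0, 0, 0, 0, 0], [0, 0, 0, 0, 0, 0], [0, 0, 0, 0, 0, 0], [0, 0, 0, 0, 0, 0], [0, 0, 0, 0, 0, 0]],
], claw=0.0)

```text
t: 3.22
ee_pos: [0.4731, 0.0834, 0.006]
tcp_rot: [0.806, 0.591, 0.0, 0.0]
ft_force: [0.0, -0.1, -0.6]
opening: 0.542
```

```bash
python3 -c "
from h import *
go([.4735,.0823,.006],72.5)
wrist('pics/w2.png')
go([.4735,.0823,.1],72.5)"
```

```text
t 3.22 pos [0.4731 0.0834 0.006 ] row [-0.0009, 0.0007, 0.0] [0.04, -0.01, 0.01] F [ 0.  -0.1 -0.6] op 0.542
t 3.27 pos [0.473  0.0833 0.0059] row [-0.0008, 0.0008, -0.0941] [0.03, -0.0, 0.0] F [0.5 0.6 2.2] op 0.501
```

View pics/w2.png

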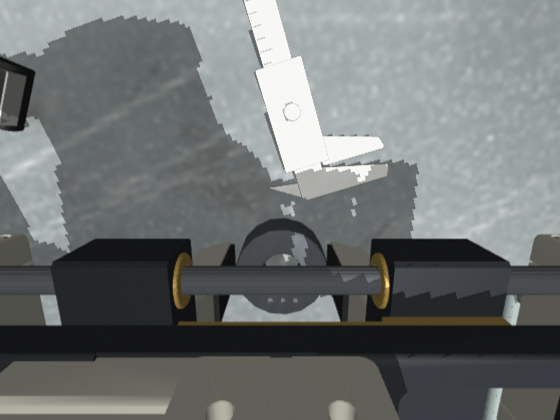

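>>> send_rows([
  [[0, 0, 0, 0, 0, 0], [0, 0, 0, 0, 0, 0], [0, 0, -0.01, 0, 0, 0], [0, 0, -0.04, 0, 0, 0], [0, 0, -0.08, 0, 0, 0], [0, 0, -0.114, 0, 0, 0], [0, 0, -0.12, 0, 0, 0], [0, 0, -0.12, 0, 0, 0]],
], claw=0.0)

```text
t: 3.93
ee_pos: [0.4742, 0.0834, 0.1283]
tcp_rot: [0.806, 0.591, 0.002, 0.002]
ft_force: [-0.3, 0.4, -1.8]
opening: 0.497
```

```bash
python3 -c "
from h import *
c,st=wrist('pics/w3.png')
crop(c['img'],220,200,340,330,5,'pics/w3c.png')
print(st['opening'],st['ft_force'])
for dz in (-.018,): 
  for x in (-.002,0,.002): print(x,proj(c,st['ee_pos']+R.from_quat(st['tcp_rot']).apply([x,0,dz]),st))"
```

```text
0.4970748783484193 [-0.32260408  0.42033006 -1.8267885 ]
-0.002 [281.50494353 277.56672461]
0 [281.50921808 273.82897087]
0.002 [281.51352024 270.06707054]
```

View pics/w3c.png

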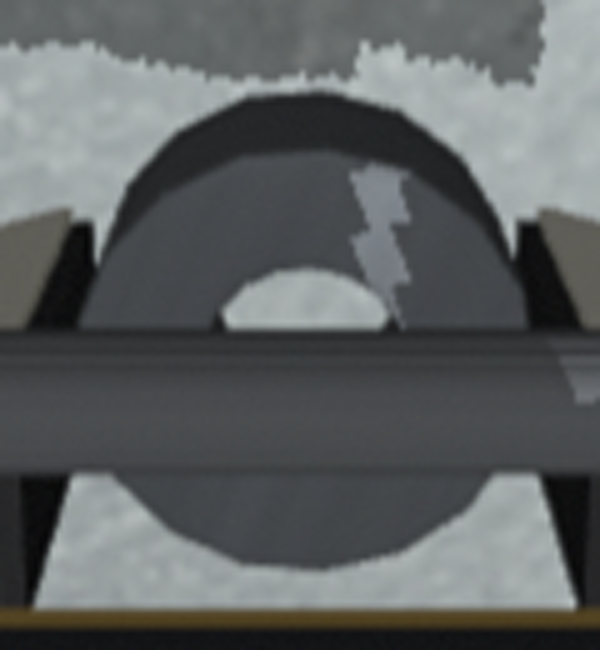

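```bash
python3 -c "
from h import *
c,st=wrist('pics/w3.png')
P=lambda x,dz:proj(c,st['ee_pos']+R.from_quat(st['tcp_rot']).apply([x,0,dz]),st)[1]
for dz in (-.020,-.018,-.016):
  print(dz,[(x,P(x+.023,dz).round(1),P(x-.023,dz).round(1),P(x+.01,dz).round(1)) for x in(-.002,-.001,0,.001,.002)])
print('seen 230 313.6 253.5')
A,e=campose(c,st)
t=imaging.camera('top')
for z in (.03,.093): print(pix2z(t,210+250/3.6,150+118/3.6,z))
go([.6,-.02,.22],72.5)
"
```

```text
-0.02 [(-0.002, np.float64(234.4), np.float64(321.1), np.float64(260.2)), (-0.001, np.float64(232.3), np.float64(319.4), np.float64(258.3)), (0, np.float64(230.3), np.float64(317.6), np.float64(256.3)), (0.001, np.float64(228.2), np.float64(315.9), np.float64(254.4)), (0.002, np.float64(226.2), np.float64(314.1), np.float64(252.4))]
-0.018 [(-0.002, np.float64(233.1), np.float64(318.9), np.float64(258.6)), (-0.001, np.float64(231.1), np.float64(317.2), np.float64(256.7)), (0, np.float64(229.0), np.float64(315.4), np.float64(254.8)), (0.001, np.float64(227.0), np.float64(313.7), np.float64(252.8)), (0.002, np.float64(225.0), np.float64(311.9), np.float64(250.9))]
-0.016 [(-0.002, np.float64(231.8), np.float64(316.7), np.float64(257.1)), (-0.001, np.float64(229.8), np.float64(315.0), np.float64(255.2)), (0, np.float64(227.8), np.float64(313.2), np.float64(253.3)), (0.001, np.float64(225.8), np.float64(311.5), np.float64(251.3)), (0.002, np.float64(223.8), np.float64(309.8), np.float64(249.4))]
seen 230 313.6 253.5
[ 0.61720952 -0.0187795   0.03      ]
[ 0.59984222 -0.02013172  0.093     ]
t 4.08 pos [0.4716 0.0833 0.1243] row [-0.06, 0.1532, -0.0961] [-0.16, 0.06, -0.0] F [-0.4  0.1 -2.2] op 0.497
```

```bash
python3 -c "
from h import *
t=imaging.camera('top')
for d in (0,3): print(pix2z(t,210+250/3.6,150+(90+d)/3.6,.093))
go([.59,-.105,.17],72.5)
"
```

```text
[ 0.61822525 -0.01907302  0.093     ]
[ 0.6162499  -0.01918679  0.093     ]
t 4.13 pos [0.4716 0.0833 0.124 ] row [-0.144, 0.1694, -0.0464] [-0.2, 0.07, -0.0] F [ 0.2  0.4 -1.1] op 0.498
```

>>> send_rows([
  [[-0.02, 0.025, -0.025, 0, 0, 0], [-0.045, 0.053, -0.044, 0, 0, 0], [-0.07, 0.083, -0.046, 0, 0, 0], [-0.096, 0.113, -0.046, 0, 0, 0], [-0.122, 0.143, -0.046, 0, 0, 0], [-0.138, 0.162, -0.046, 0, 0, 0], [-0.144, 0.169, -0.046, 0, 0, 0], [-0.144, 0.169, -0.046, 0, 0, 0]],
])

```text
t: 4.8
ee_pos: [0.5907, -0.1066, 0.1692]
tcp_rot: [0.807, 0.59, -0.001, -0.001]
ft_force: [-1.5, 0.3, -1.2]
opening: 0.498
```

>>> send_rows([
  [[0, 0, 0, 0, 0, 0], [0, 0, 0, 0, 0, 0], [0, 0, 0, 0, 0, 0]],
])

```text
t: 5.05
ee_pos: [0.59, -0.1032, 0.1715]
tcp_rot: [0.806, 0.592, -0.0, -0.001]
ft_force: [-0.1, -1.2, -1.4]
opening: 0.497
```

```bash
python3 -c "
from h import *
c,st=wrist('pics/w4.png')
print(st['ee_pos'])
for p in ([.617,-.019,.03],[.617,-.019,.093]): print(proj(c,p,st))
c2,st2=wrist('pics/w4.png'); print(st2['ee_pos'],st2['tcp_rot'])
for p in ([.617,-.019,.03],[.617,-.019,.093]): print(proj(c2,p,st2))
go([.59,-.105,.17],72.5)
"
```

```text
[ 0.59002496 -0.10316417  0.17149627]
[282.03065923 111.14894386]
[282.26219262 104.12835534]
[ 0.59023081 -0.10331741  0.17178467] [ 8.05940785e-01  5.91996097e-01 -1.06312167e-04 -2.45251955e-04]
[281.66374795 111.06725236]
[281.85251718 104.03799493]
t 5.15 pos [ 0.5904 -0.1036  0.1719] row [-0.0015, 0.0, 0.0019] [-0.0, -0.0, 0.09] F [-0.2  0.7 -1.3] op 0.499
```

View pics/w4.png

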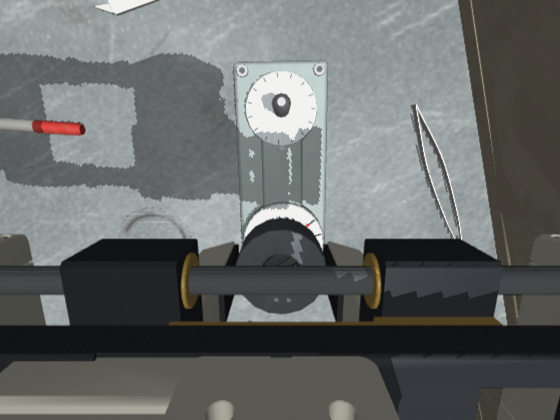

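```bash
python3 -c "
from h import *
c,st=wrist('pics/w5.png'); print(st['ee_pos'].tolist(),st['tcp_rot'].tolist())
crop(c['img'],230,55,335,155,6,'pics/w5c.png')
for p in ([.617,-.019,.03],[.617,-.019,.093]): print((proj(c,p,st)-[230,55])*6)
"
```

```text
[0.5904101642237553, -0.10356106384704337, 0.17194631708289418] [0.8059886700354137, 0.5919309617425881, -6.0724063689777715e-06, -1.6375764581072687e-05]
[307.85225511 335.15418427]
[308.65858283 292.71778621]
```

View pics/w5c.png

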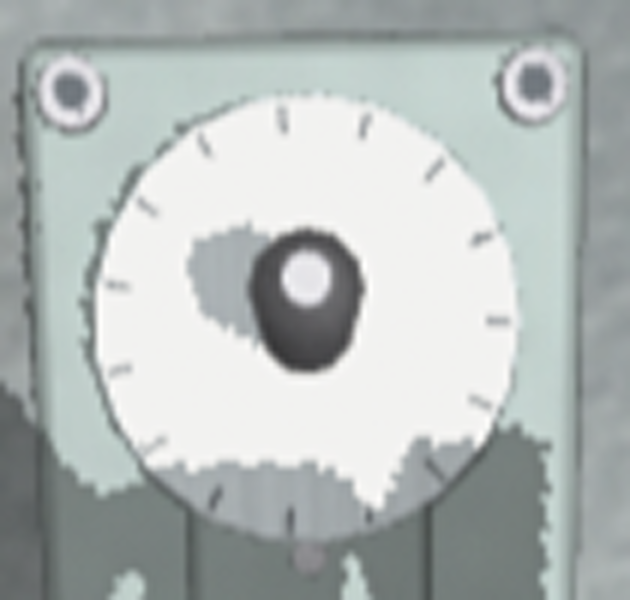

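```bash
python3 -c "
from h import *
go([.617,-.018,.12],72.5)
"
```

```text
t 5.2 pos [ 0.5905 -0.1038  0.172 ] row [0.0898, -0.0004, 0.052] [0.01, 0.0, 0.08] F [ 1.2  0.5 -0.9] op 0.497
```

>>> send_rows([
  [[0.03, 0, 0.0, 0, 0, 0], [0.065, 0, 0.02, 0, 0, 0], [0.085, 0, 0.04, 0, 0, 0], [0.09, -0.0005, 0.05, 0, 0, 0], [0.09, -0.0005, 0.052, 0, 0, 0], [0.09, -0.0005, 0.052, 0, 0, 0], [0.09, -0.0005, 0.052, 0, 0, 0], [0.09, -0.0005, 0.052, 0, 0, 0]],
])

```text
t: 5.87
ee_pos: [0.6179, -0.0202, 0.1211]
tcp_rot: [0.807, 0.591, 0.001, 0.001]
ft_force: [0.9, 0.6, -1.5]
opening: 0.497
```

```bash
python3 -c "
from h import *
for n in ('side','top'): 
  c=imaging.camera(n)
  if n=='side': crop(c['img'],250,140,400,270,5,'pics/s2.png')
for i in range(6): imaging.camera('wrist')
c,st=wrist('pics/w6.png');crop(c['img'],200,180,360,330,5,'pics/w6c.png')
go([.617,-.018,.036],72.5)
"
```

```text
t 6.32 pos [ 0.6174 -0.019   0.1198] row [0.0008, -0.0006, 0.0838] [0.01, 0.0, -0.01] F [ 0.2  0.4 -1.4] op 0.494
```

View pics/s2.png

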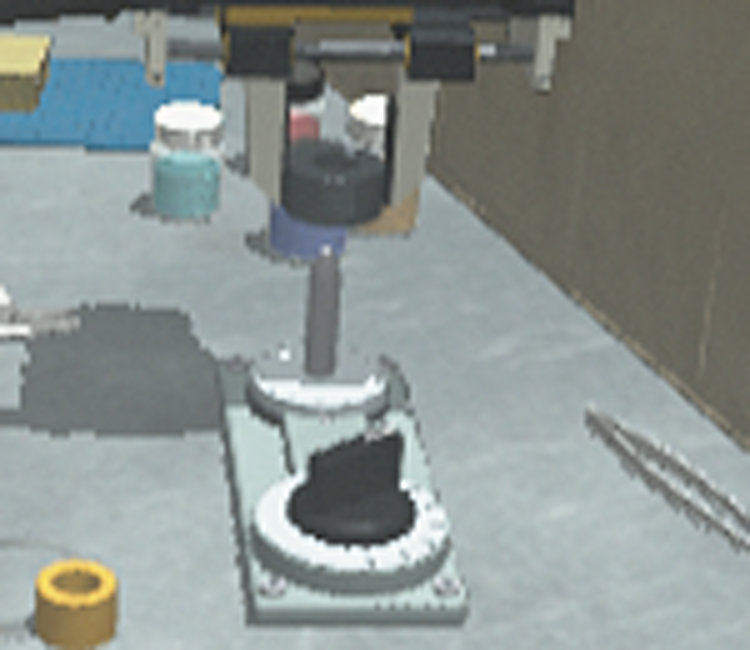

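View pics/w6c.png

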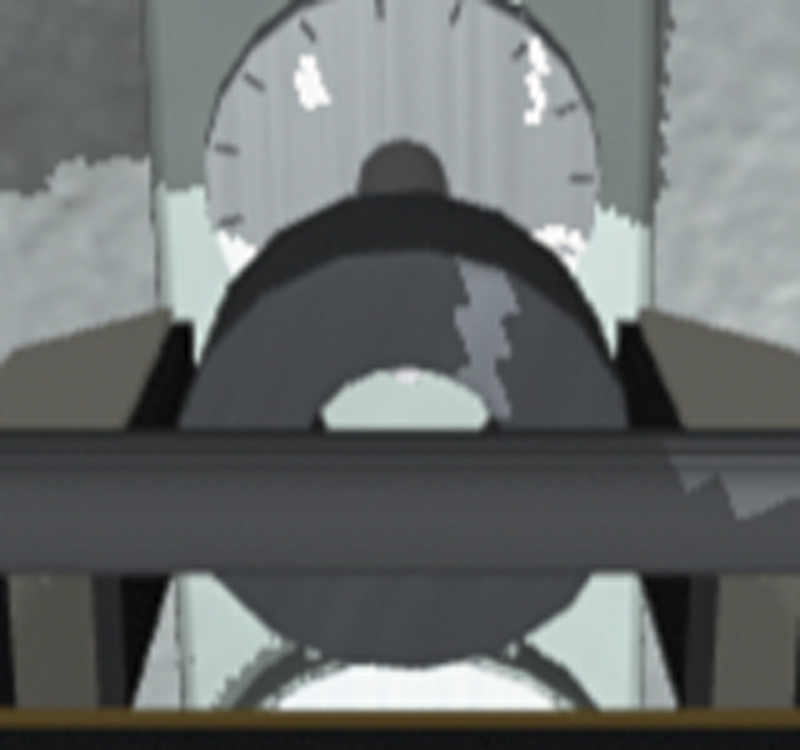

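>>> send_rows([
  [[0.001, -0.0005, 0.01, 0, 0, 0], [0.001, -0.0005, 0.02, 0, 0, 0], [0.001, -0.0005, 0.03, 0, 0, 0], [0.001, -0.0005, 0.035, 0, 0, 0], [0.001, -0.0005, 0.04, 0, 0, 0], [0.001, -0.0005, 0.04, 0, 0, 0]],
])

```text
t: 6.82
ee_pos: [0.6164, -0.0176, 0.078]
tcp_rot: [0.806, 0.591, -0.001, -0.001]
ft_force: [0.3, 0.9, -2.0]
opening: 0.492
```

```bash
python3 -c "
from h import *
c=imaging.camera('side')
crop(c['img'],250,140,400,270,5,'pics/s3.png')
for i in range(4): imaging.camera('wrist')
go([.617,-.018,.036],72.5)
"
```

```text
t 7.07 pos [ 0.6175 -0.0178  0.0802] row [-0.0004, -0.0005, 0.0442] [0.06, -0.0, 0.0] F [-0.   0.5 -2. ] op 0.498
```

View pics/s3.png

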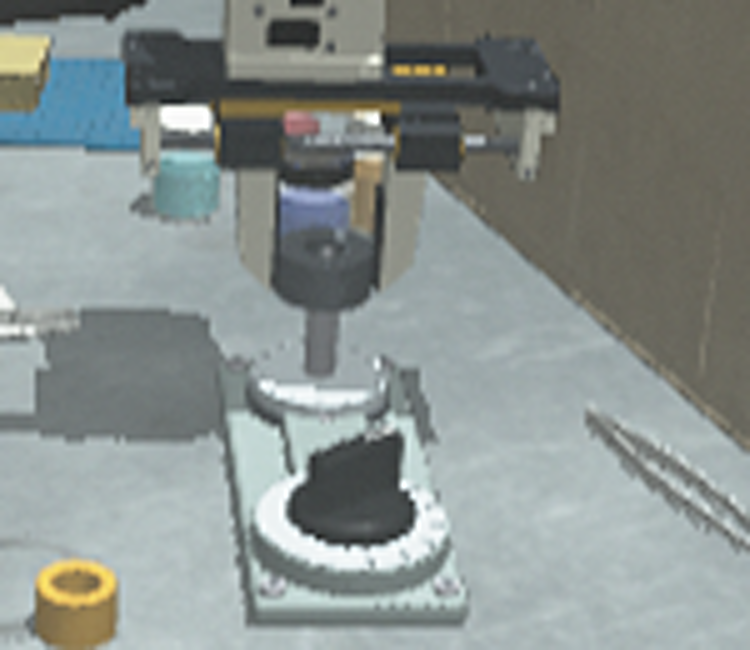

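>>> send_rows([
  [[0, 0, 0.01, 0, 0, 0], [0, 0, 0.02, 0, 0, 0], [0, 0, 0.03, 0, 0, 0], [0, 0, 0.036, 0, 0, 0], [0, 0, 0.04, 0, 0, 0], [0, 0, 0.042, 0, 0, 0], [0, 0, 0.042, 0, 0, 0], [0, 0, 0.042, 0, 0, 0]],
])

```text
t: 7.73
ee_pos: [0.6173, -0.0178, 0.0378]
tcp_rot: [0.806, 0.591, 0.0, 0.0]
ft_force: [0.4, -0.7, -0.8]
opening: 0.498
```

```bash
python3 -c "
from h import *
c=imaging.camera('side')
crop(c['img'],250,140,400,270,5,'pics/s4.png')
for i in range(2): imaging.camera('wrist')
go([.617,-.018,.036],72.5)
"
```

```text
t 7.88 pos [ 0.6175 -0.0178  0.0382] row [-0.0003, -0.0004, 0.0022] [0.06, -0.0, 0.0] F [ 0.1  0.  -2.2] op 0.499
```

View pics/s4.png

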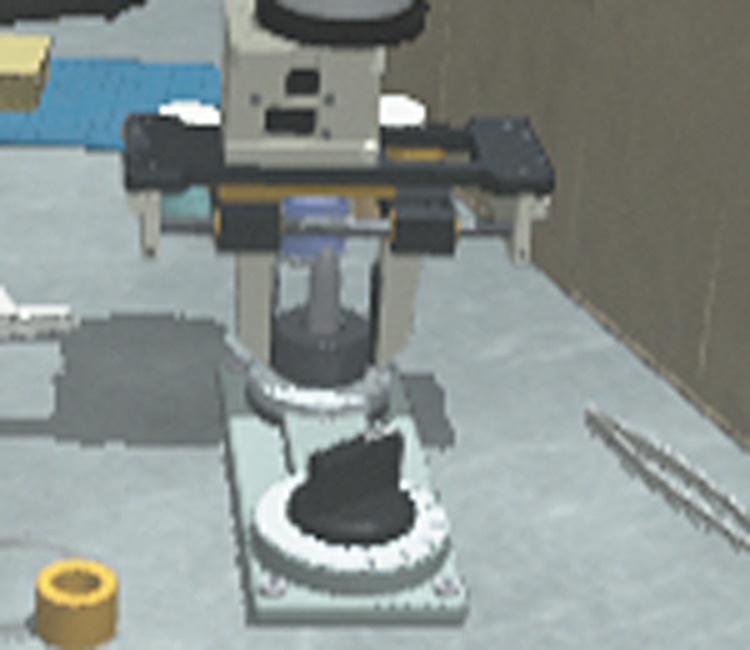

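>>> send_rows([
  [[0, 0, 0.0015, 0, 0, 0], [0, 0, 0.0015, 0, 0, 0], [0, 0, 0.0015, 0, 0, 0]],
])

```text
t: 8.13
ee_pos: [0.6172, -0.0178, 0.0363]
tcp_rot: [0.806, 0.591, 0.0, 0.0]
ft_force: [-0.5, 0.4, -0.1]
opening: 0.497
```

>>> send_rows([
  [[0, 0, 0, 0, 0, 0], [0, 0, 0, 0, 0, 0], [0, 0, 0, 0, 0, 0], [0, 0, 0, 0, 0, 0], [0, 0, 0, 0, 0, 0]],
], claw=0.8)

```text
t: 8.55
ee_pos: [0.6173, -0.0178, 0.0364]
tcp_rot: [0.806, 0.591, 0.0, 0.0]
ft_force: [0.0, -0.0, 1.0]
opening: 0.781
```

```bash
python3 -c "
from h import *
c=imaging.camera('side')
crop(c['img'],250,140,400,270,5,'pics/s5.png')
go([.617,-.018,.036],72.5)
"
```

```text
t 8.6 pos [ 0.6172 -0.0178  0.0363] row [-0.0003, -0.0002, 0.0003] [0.02, 0.0, 0.0] F [ 0.2 -0.7  0.2] op 0.795
```

View pics/s5.png

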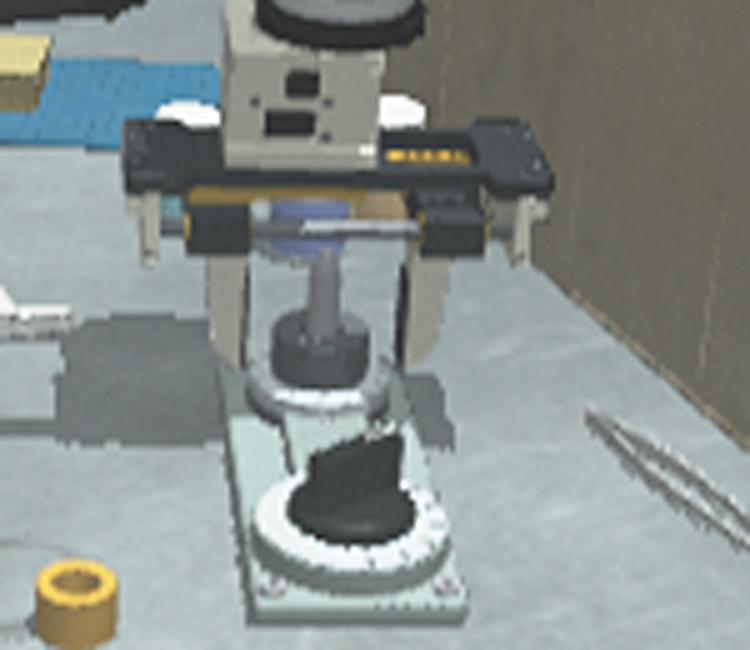

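The black collar is seated: its base sits flush on the turntable at crop (320,385). Next, rise and go to the brass collar.

>>> send_rows([
  [[0, 0, -0.02, 0, 0, 0], [0, 0, -0.05, 0, 0, 0], [0, 0, -0.085, 0, 0, 0], [0, 0, -0.115, 0, 0, 0], [0, 0, -0.12, 0, 0, 0]],
], claw=1.0)

```text
t: 9.02
ee_pos: [0.6199, -0.0181, 0.1624]
tcp_rot: [0.806, 0.591, 0.004, 0.004]
ft_force: [0.8, 0.1, 1.0]
opening: 1.003
```

```bash
python3 -c "
from h import *
c=imaging.camera('top')
p=pix2z(c,210+439/3.6,150+371/3.6,.024);print(p)
go([p[0],p[1],.15],72.5)
"
```

```text
[ 0.4550814  -0.15167074  0.024     ]
t 9.07 pos [ 0.6193 -0.018   0.1608] row [-0.1768, -0.1166, 0.0097] [0.47, -0.07, 0.0] F [ 0.4 -0.3  0.2] op 0.997
```

>>> send_rows([
  [[-0.03, -0.02, 0.003, 0, 0, 0], [-0.06, -0.04, 0.003, 0, 0, 0], [-0.09, -0.06, 0.003, 0, 0, 0], [-0.12, -0.08, 0.003, 0, 0, 0], [-0.15, -0.1, 0.003, 0, 0, 0], [-0.17, -0.112, 0.003, 0, 0, 0], [-0.175, -0.116, 0.003, 0, 0, 0], [-0.175, -0.116, 0.003, 0, 0, 0]],
])

```text
t: 9.73
ee_pos: [0.4526, -0.1503, 0.1525]
tcp_rot: [0.807, 0.59, -0.0, -0.001]
ft_force: [-0.0, 1.1, -0.8]
opening: 0.998
```

```bash
python3 -c "
from h import *
for i in range(5): imaging.camera('wrist')
c,st=wrist('pics/w7.png'); print(st['ee_pos'].round(4))
crop(c['img'],220,130,350,250,5,'pics/w7c.png')
print((proj(c,[.4551,-.1517,.024],st)-[220,130])*5)
go([.4551,-.1517,.006],72.5)
"
```

```text
[ 0.4548 -0.1489  0.1529]
[311.79604456 401.09102927]
t 10.03 pos [ 0.4547 -0.149   0.1529] row [-0.0025, 0.0012, 0.1469] [-0.0, -0.01, 0.09] F [ 0.1  0.3 -0.7] op 1.0
```

View pics/w7c.png

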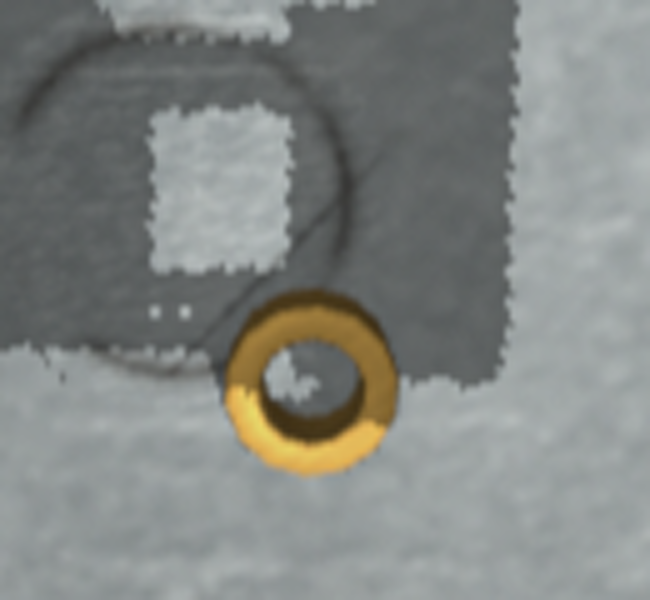

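>>> send_rows([
  [[-0.0005, 0.001, 0.04, 0, 0, 0], [-0.0005, 0.001, 0.08, 0, 0, 0], [-0.0005, 0.001, 0.115, 0, 0, 0], [-0.0005, 0.001, 0.138, 0, 0, 0], [-0.0005, 0.001, 0.147, 0, 0, 0], [-0.0005, 0.001, 0.147, 0, 0, 0], [-0.0005, 0.001, 0.147, 0, 0, 0]],
])

```text
t: 10.62
ee_pos: [0.4554, -0.1504, 0.0066]
tcp_rot: [0.806, 0.592, 0.0, 0.0]
ft_force: [0.8, -0.9, 0.6]
opening: 1.001
```

>>> send_rows([
  [[0, 0, 0, 0, 0, 0], [0, 0, 0, 0, 0, 0], [0, 0, 0, 0, 0, 0], [0, 0, 0, 0, 0, 0], [0, 0, 0, 0, 0, 0], [0, 0, 0, 0, 0, 0], [0, 0, 0, 0, 0, 0], [0, 0, 0, 0, 0, 0]],
], claw=0.0)

```text
t: 11.28
ee_pos: [0.4547, -0.1506, 0.0063]
tcp_rot: [0.806, 0.591, -0.0, 0.0]
ft_force: [0.6, 0.1, 0.0]
opening: 0.469
```

>>> send_rows([
  [[0, 0, 0, 0, 0, 0], [0, 0, 0, 0, 0, 0], [0, 0, 0, 0, 0, 0], [0, 0, 0, 0, 0, 0]],
], claw=0.0)

```text
t: 11.62
ee_pos: [0.4547, -0.1506, 0.0062]
tcp_rot: [0.806, 0.591, -0.0, 0.0]
ft_force: [0.8, 0.4, -0.6]
opening: 0.359
```

```bash
python3 -c "
from h import *
go([.617,-.018,.17],72.5)
"
```

```text
t 11.62 pos [ 0.4547 -0.1506  0.0062] row [0.1752, 0.1149, -0.1638] [0.0, 0.0, 0.0] F [ 0.8  0.4 -0.6] op 0.359
```

>>> send_rows([
  [[0, 0, -0.02, 0, 0, 0], [0, 0, -0.05, 0, 0, 0], [0, 0, -0.09, 0, 0, 0], [0, 0, -0.12, 0, 0, 0], [0, 0, -0.135, 0, 0, 0], [0, 0, -0.135, 0, 0, 0], [0, 0, -0.135, 0, 0, 0]],
])

```text
t: 12.2
ee_pos: [0.4547, -0.1505, 0.1413]
tcp_rot: [0.806, 0.591, 0.0, 0.001]
ft_force: [-1.1, -1.0, -2.7]
opening: 0.36
```

```bash
python3 -c "
from h import *
imaging.camera('wrist')
c,st=wrist('pics/w8.png')
crop(c['img'],220,200,340,330,5,'pics/w8c.png')
P=lambda x,dz:((proj(c,st['ee_pos']+R.from_quat(st['tcp_rot']).apply([x,0,dz]),st)-[220,200])*5).round(1)
for x in(-.002,0,.002):print(P(x+.017,-.018),P(x-.017,-.018),P(x+.01,-.018))
go([.617,-.018,.15],72.5)
"
```

```text
[307.7 225. ] [307.4 542. ] [307.7 293.2]
[307.8 205.3] [307.4 524.3] [307.7 273.9]
[307.8 185.4] [307.4 506.4] [307.7 254.4]
t 12.3 pos [ 0.4538 -0.1501  0.1397] row [0.175, 0.1159, -0.0105] [-0.16, -0.02, -0.0] F [-0.3 -0.3 -1.3] op 0.36
```

View pics/w8c.png

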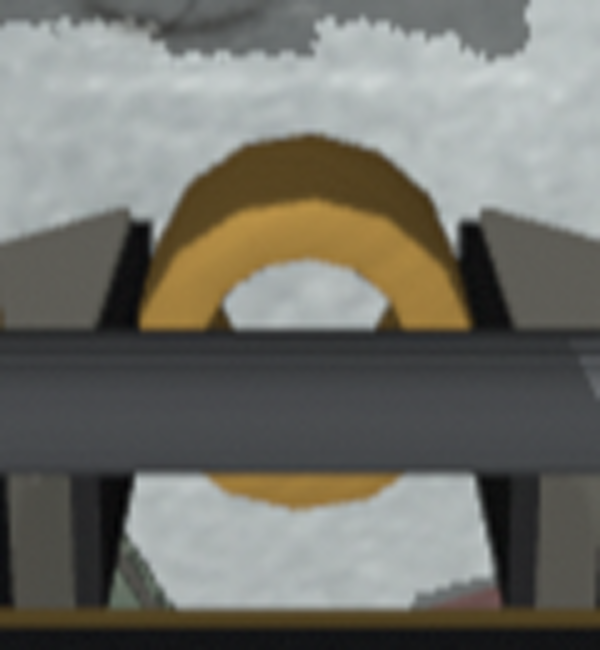

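>>> send_rows([
  [[0.03, 0.02, -0.0105, 0, 0, 0], [0.06, 0.04, -0.0105, 0, 0, 0], [0.09, 0.06, -0.0105, 0, 0, 0], [0.12, 0.08, -0.0105, 0, 0, 0], [0.15, 0.1, -0.0105, 0, 0, 0], [0.169, 0.112, -0.0105, 0, 0, 0], [0.174, 0.116, -0.0105, 0, 0, 0], [0.174, 0.116, -0.0105, 0, 0, 0]],
])

```text
t: 12.97
ee_pos: [0.6176, -0.0182, 0.1491]
tcp_rot: [0.806, 0.592, -0.001, -0.001]
ft_force: [-1.8, 0.2, -1.7]
opening: 0.361
```

```bash
python3 -c "
from h import *
for i in range(5): imaging.camera('wrist')
go([.617,-.0188,.12],72.5)
"
```

```text
t 13.22 pos [ 0.6167 -0.0206  0.1515] row [0.0018, -0.0002, 0.0315] [-0.05, 0.03, -0.08] F [-0.7 -0.8 -0.9] op 0.359
```

>>> send_rows([
  [[0.0018, 0, 0.015, 0, 0, 0], [0.0018, 0, 0.03, 0, 0, 0], [0.0018, 0, 0.04, 0, 0, 0], [0.0018, 0, 0.05, 0, 0, 0], [0.0018, 0, 0.06, 0, 0, 0], [0.0018, 0, 0.07, 0, 0, 0], [0.0018, 0, 0.072, 0, 0, 0], [0.0018, 0, 0.072, 0, 0, 0]],
])

```text
t: 13.88
ee_pos: [0.6177, -0.0178, 0.0788]
tcp_rot: [0.806, 0.591, -0.001, -0.001]
ft_force: [0.5, 0.4, -1.4]
opening: 0.363
```

```bash
python3 -c "
from h import *
c=imaging.camera('side')
crop(c['img'],250,140,400,270,5,'pics/s6.png')
for i in range(2): imaging.camera('wrist')
go([.617,-.0188,.0605],72.5)
"
```

```text
t 14.03 pos [ 0.6187 -0.0178  0.0803] row [-0.0015, -0.0013, 0.0198] [0.07, -0.01, 0.0] F [ 0.1  1.  -1.8] op 0.361
```

View pics/s6.png

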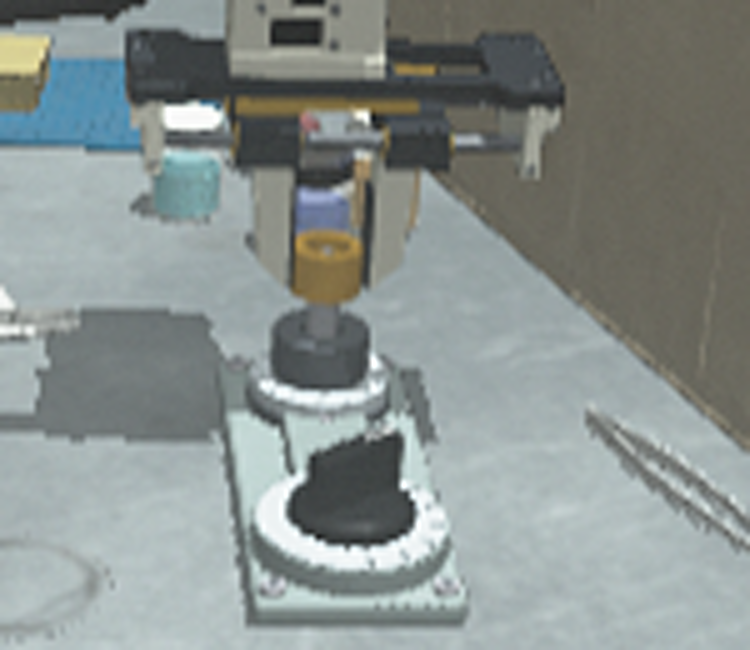

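>>> send_rows([
  [[-0.001, -0.001, 0.003, 0, 0, 0], [-0.001, -0.001, 0.008, 0, 0, 0], [-0.001, -0.001, 0.013, 0, 0, 0], [-0.001, -0.001, 0.017, 0, 0, 0], [-0.001, -0.001, 0.019, 0, 0, 0], [-0.001, -0.001, 0.019, 0, 0, 0], [-0.001, -0.001, 0.019, 0, 0, 0]],
])

```text
t: 14.62
ee_pos: [0.6169, -0.0184, 0.0605]
tcp_rot: [0.806, 0.591, -0.0, -0.0]
ft_force: [0.3, -0.1, -0.6]
opening: 0.363
```

```bash
python3 -c "
from h import *
c=imaging.camera('side')
crop(c['img'],250,140,400,270,5,'pics/s7.png')
go([.617,-.0188,.0605],72.5)
"
```

```text
t 14.67 pos [ 0.617  -0.0184  0.0605] row [-0.0004, 0.0001, 0.0] [0.0, 0.0, 0.0] F [ 0.1  0.8 -1.5] op 0.356
```

View pics/s7.png

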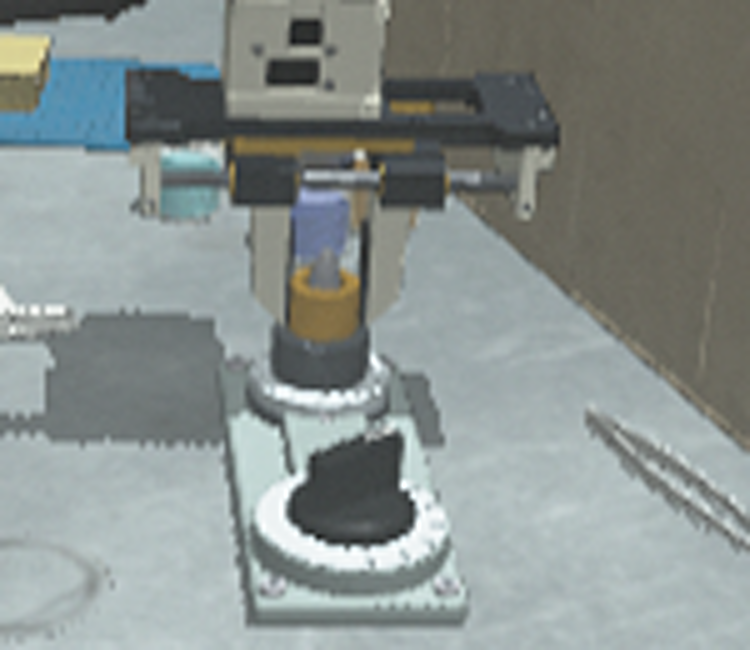

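Nearly resting on the black collar. Releasing, then rising.

>>> send_rows([
  [[0, 0, 0, 0, 0, 0], [0, 0, 0, 0, 0, 0], [0, 0, 0, 0, 0, 0], [0, 0, 0, 0, 0, 0], [0, 0, 0, 0, 0, 0], [0, 0, 0, 0, 0, 0]],
], claw=0.75)

```text
t: 15.17
ee_pos: [0.617, -0.0184, 0.0608]
tcp_rot: [0.806, 0.591, 0.0, 0.0]
ft_force: [0.2, -0.6, -0.7]
opening: 0.729
```

>>> send_rows([
  [[0, 0, -0.02, 0, 0, 0], [0, 0, -0.05, 0, 0, 0], [0, 0, -0.08, 0, 0, 0], [0, 0, -0.105, 0, 0, 0], [0, 0, -0.11, 0, 0, 0], [0, 0, -0.11, 0, 0, 0]],
])

```text
t: 15.67
ee_pos: [0.618, -0.0186, 0.1729]
tcp_rot: [0.806, 0.591, 0.002, 0.002]
ft_force: [0.1, 0.7, -0.8]
opening: 0.75
```

```bash
python3 -c "
from h import *
c=imaging.camera('side')
crop(c['img'],250,140,400,270,5,'pics/s8.png')
c,st=wrist('pics/w9.png')
t=imaging.camera('top')
k=pix2z(t,210+436/3.6,150+180/3.6,.05); print(k)
go([.577,-.142,.17],20)
"
```

```text
[ 0.57671862 -0.14282084  0.05      ]
t 15.82 pos [ 0.616  -0.0183  0.1689] row [-0.1297, -0.0, -0.001] [-0.14, 0.11, 52.5] F [ 0.2 -0.5 -0.3] op 0.753
```

View pics/s8.png

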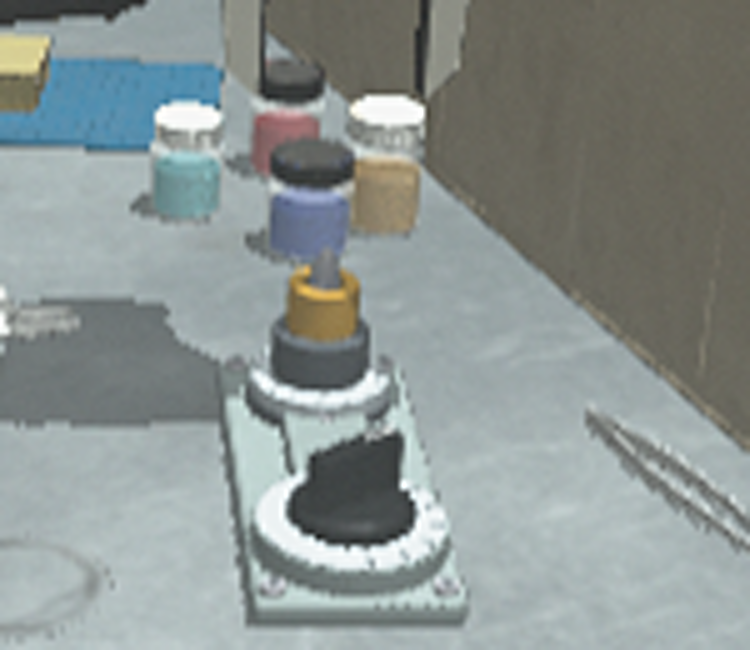

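View pics/w9.png

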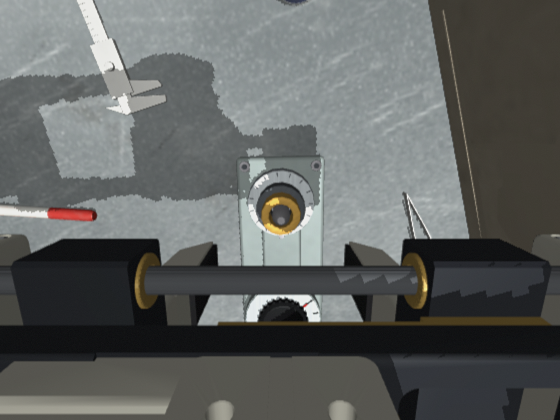

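>>> send_rows([
  [[-0.02, 0, 0, 0, 0, 7], [-0.045, 0, 0, 0, 0, 14], [-0.07, 0, 0, 0, 0, 21], [-0.095, 0, 0, 0, 0, 28], [-0.115, 0, 0, 0, 0, 35], [-0.127, 0, 0, 0, 0, 42], [-0.13, 0, 0, 0, 0, 48], [-0.13, 0, 0, 0, 0, 52.5]],
], claw=0.5)

```text
t: 16.48
ee_pos: [0.5766, -0.1435, 0.1686]
tcp_rot: [0.985, 0.17, -0.002, -0.001]
ft_force: [-0.3, 0.3, 0.1]
opening: 0.498
```

```bash
python3 -c "
from h import *
for i in range(6): imaging.camera('wrist')
c,st=wrist('pics/w10.png'); print(st['ee_pos'],st['tcp_rot'])
crop(c['img'],200,120,360,260,5,'pics/w10c.png')
print((proj(c,[.5767,-.1428,.064],st)-[200,120])*5)
go([.577,-.142,.17],20)
"
```

```text
[ 0.57765372 -0.14201575  0.17001004] [ 9.84597271e-01  1.74836623e-01 -5.40085951e-04 -2.77655926e-04]
[406.98827562 470.47336087]
t 16.83 pos [ 0.5778 -0.142   0.1702] row [-0.0007, -0.0003, 0.0002] [-0.03, 0.04, 0.11] F [-0.2 -0.6  0.4] op 0.499
```

View pics/w10c.png

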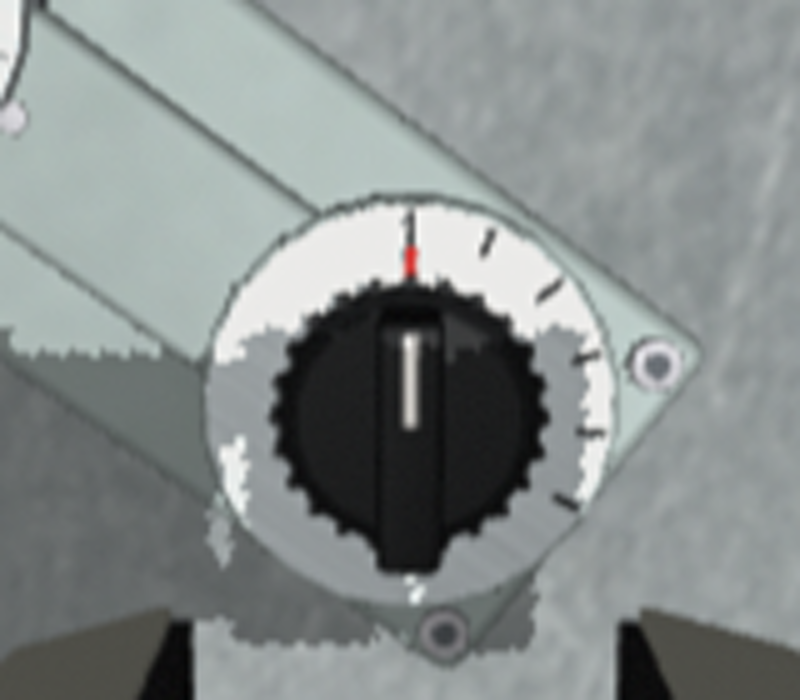

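```bash
python3 -c "
from h import *
c,st=wrist('pics/w11.png')
for v,z in ((448,.064),(325,.064),(572,.064),(414,.038),(398,.024)): print(pix2z(c,200+410/5,120+v/5,z,st))
t=imaging.camera('top'); crop(t['img'],290,165,370,225,8,'pics/t3.png')
"
```

```text
[ 0.58080842 -0.14194304  0.064     ]
[ 0.6012433  -0.13442596  0.064     ]
[ 0.55935927 -0.14983322  0.064     ]
[ 0.58140375 -0.14184575  0.038     ]
[ 0.58171787 -0.14179573  0.024     ]
```

View pics/t3.png

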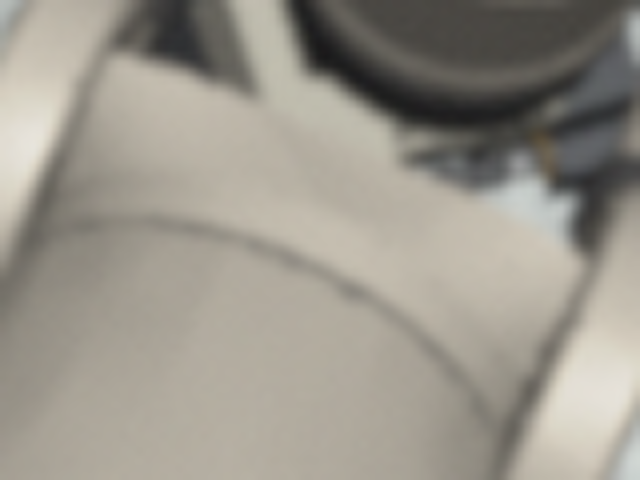

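```bash
python3 -c "
from h import *
go([.580,-.1423,.042],20)
"
```

```text
t 16.93 pos [ 0.5779 -0.1421  0.1705] row [0.002, 0.0009, 0.1285] [-0.01, 0.01, 0.07] F [ 0.3  0.7 -0.7] op 0.505
```

>>> send_rows([
  [[0.002, 0.0005, 0.03, 0, 0, 0], [0.002, 0.0005, 0.06, 0, 0, 0], [0.002, 0.0005, 0.09, 0, 0, 0], [0.002, 0.0005, 0.11, 0, 0, 0], [0.002, 0.0005, 0.12, 0, 0, 0], [0.002, 0.0005, 0.125, 0, 0, 0], [0.002, 0.0005, 0.1275, 0, 0, 0], [0.002, 0.0005, 0.1275, 0, 0, 0]],
], claw=0.5)

```text
t: 17.6
ee_pos: [0.5805, -0.1424, 0.0439]
tcp_rot: [0.985, 0.174, 0.001, 0.0]
ft_force: [-0.7, 0.2, -0.4]
opening: 0.501
```

```bash
python3 -c "
from h import *
for i in range(3): imaging.camera('wrist')
c,st=wrist('pics/w12.png')
go([.580,-.1423,.042],20)
"
```

```text
t 17.8 pos [ 0.5806 -0.1424  0.0445] row [-0.0006, -0.0004, 0.0025] [0.09, -0.1, 0.0] F [-0.7 -0.2  0.7] op 0.497
```

View pics/w12.png

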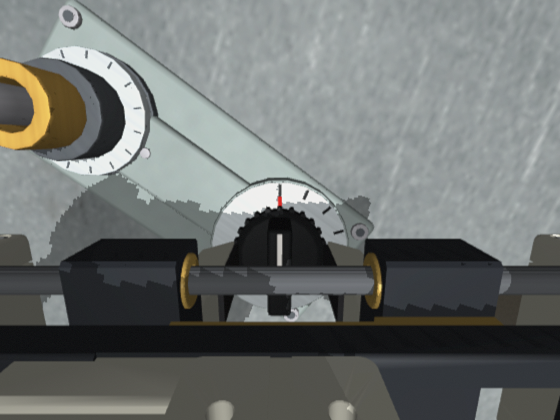

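```bash
python3 -c "
from h import *
c,st=wrist('pics/w13.png')
crop(c['img'],220,170,350,330,4,'pics/w13c.png')
print(st['ee_pos'])
P=lambda x,z:((proj(c,[st['ee_pos'][0],st['ee_pos'][1],z]+R.from_quat(st['tcp_rot']).apply([x,0,0]),st)-[220,170])*4).round(1)
print(P(.023,.064),P(-.023,.064),P(.0275,.038))
"
```

```text
[ 0.58064064 -0.14243847  0.04449889]
[245.1 236.4] [244.8 585.3] [244.3 150.2]
```

View pics/w13c.png

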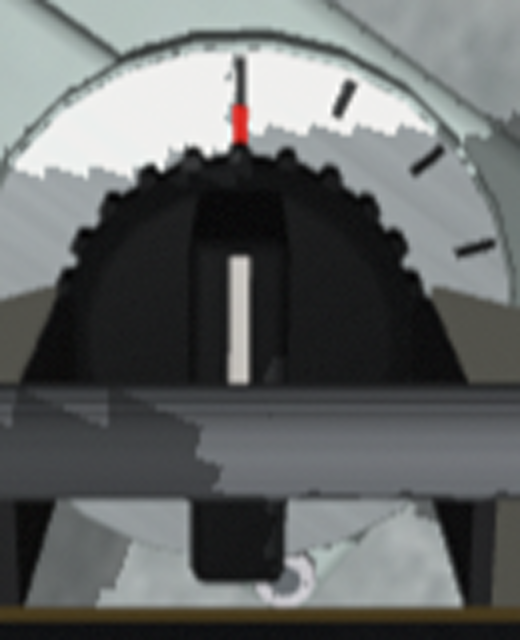

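>>> send_rows([
  [[0, -0.0005, 0.002, 0, 0, 0], [0, -0.0005, 0.002, 0, 0, 0], [0, -0.0005, 0.002, 0, 0, 0], [0, -0.0005, 0.002, 0, 0, 0], [0, -0.0005, 0.002, 0, 0, 0], [0, -0.0005, 0.002, 0, 0, 0], [0, -0.0005, 0.002, 0, 0, 0], [0, -0.0005, 0.002, 0, 0, 0]],
], claw=0.0)

```text
t: 18.52
ee_pos: [0.5799, -0.142, 0.0412]
tcp_rot: [0.985, 0.174, 0.0, 0.0]
ft_force: [1.4, -1.8, -1.0]
opening: 0.128
```

```bash
python3 -c "
from h import *
for i in range(3): imaging.camera('wrist')
go([.580,-.1423,.042],20); print(bot.observe()['torque'])
"
```

```text
t 18.67 pos [ 0.5799 -0.142   0.0412] row [0.0, 0.0004, -0.0008] [0.03, -0.01, -0.01] F [ 0.9 -2.6 -0.3] op 0.128
[-0.28069613 -0.09648068 -0.11768935]
```

>>> send_rows([
  [[0, 0, 0, 0, 0, 4], [0, 0, 0, 0, 0, 8], [0, 0, 0, 0, 0, 12], [0, 0, 0, 0, 0, 16], [0, 0, 0, 0, 0, 20], [0, 0, 0, 0, 0, 24], [0, 0, 0, 0, 0, 28], [0, 0, 0, 0, 0, 30]],
])

```text
t: 19.33
ee_pos: [0.5798, -0.1415, 0.0412]
tcp_rot: [0.996, -0.089, 0.0, -0.0]
ft_force: [1.0, 0.1, -0.5]
opening: 0.132
```

```bash
python3 -c "
from h import *
for i in range(3): imaging.camera('wrist')
c,st=wrist('pics/w14.png')
crop(c['img'],200,150,360,330,3.3,'pics/w14c.png')
go([.580,-.1421,.041],-10); print(bot.observe()['torque'])
"
```

```text
t 19.53 pos [ 0.5798 -0.1416  0.0412] row [0.0003, 0.0005, 0.0002] [-0.0, -0.0, 0.09] F [ 0.3 -0.2  0.7] op 0.126
[ 0.08238721 -0.12521704  0.15123442]
```

View pics/w14c.png

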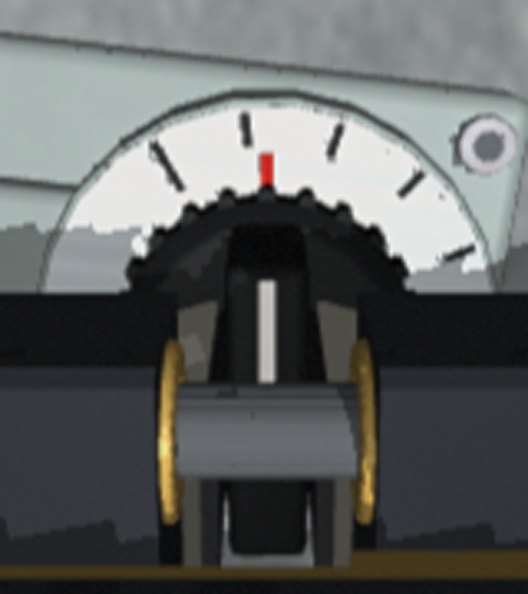

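>>> send_rows([
  [[0, 0, 0, 0, 0, 4], [0, 0, 0, 0, 0, 8], [0, 0, 0, 0, 0, 12], [0, 0, 0, 0, 0, 16], [0, 0, 0, 0, 0, 20], [0, 0, 0, 0, 0, 24], [0, 0, 0, 0, 0, 28], [0, 0, 0, 0, 0, 31]],
])

```text
t: 20.2
ee_pos: [0.58, -0.1412, 0.0412]
tcp_rot: [0.936, -0.351, 0.0, -0.0]
ft_force: [1.8, 1.8, 0.4]
opening: 0.13
```

```bash
python3 -c "
from h import *
go([.580,-.1421,.041],-52); print(bot.observe()['torque'])
"
```

```text
t 20.2 pos [ 0.58   -0.1412  0.0412] row [0.0006, 0.0007, 0.0002] [-0.04, 0.01, 10.87] F [1.8 1.8 0.4] op 0.13
[ 0.42633239 -0.24256799  0.09685604]
```

>>> send_rows([
  [[0, 0, 0, 0, 0, 3], [0, 0, 0, 0, 0, 6], [0, 0, 0, 0, 0, 9], [0, 0, 0, 0, 0, 11], [0, 0, 0, 0, 0, 11], [0, 0, 0, 0, 0, 11], [0, 0, 0, 0, 0, 11]],
])

```text
t: 20.78
ee_pos: [0.5801, -0.1411, 0.0412]
tcp_rot: [0.899, -0.438, 0.0, -0.0]
ft_force: [3.0, 5.3, -0.4]
opening: 0.128
```

```bash
python3 -c "
from h import *
for i in range(3): imaging.camera('wrist')
c,st=wrist('pics/w15.png')
crop(c['img'],200,150,360,330,3.3,'pics/w15c.png')
s=imaging.camera('side');crop(s['img'],250,140,400,270,5,'pics/s9.png')
go([.580,-.1421,.041],-52); print(bot.observe()['torque'])
"
```

```text
t 21.03 pos [ 0.5801 -0.1411  0.0412] row [0.0008, 0.0007, 0.0002] [-0.05, 0.01, 0.08] F [3.4 5.  0.3] op 0.127
[ 0.85891927 -0.50939384  0.13552723]
```

View pics/w15c.png

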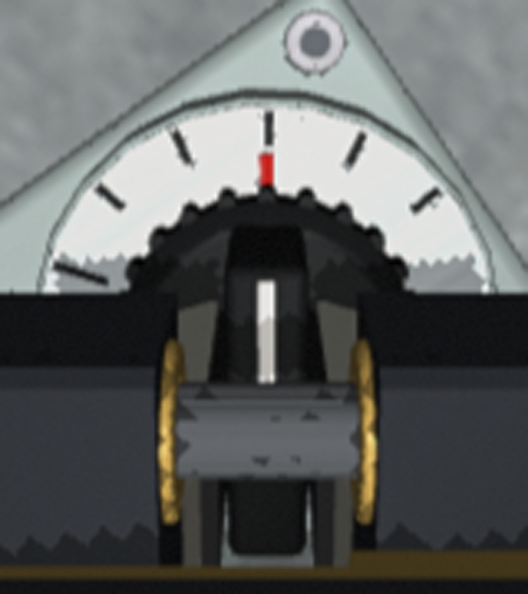

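View pics/s9.png

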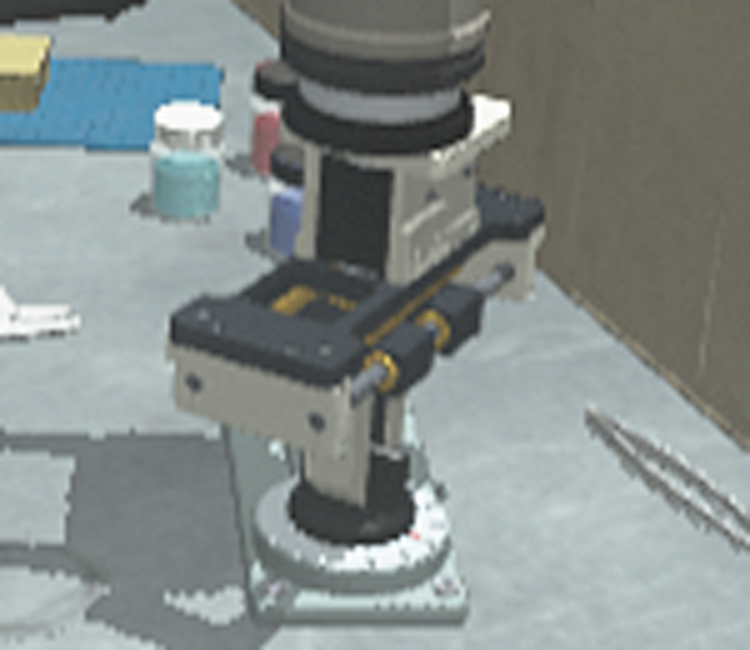

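The pointer is on the third tick: the long rest tick is at crop (80,272), and ticks 1, 2 and 3 are at (110,195), (182,148) and (268,128), with the pointer at (266,170). I'll take one last look at the collars and bystanders.

```bash
python3 -c "
from h import *
t=imaging.camera('top');crop(t['img'],130,120,430,290,2.6,'pics/t9.png')
s=imaging.camera('side');cv2.imwrite('pics/s10.png',s['img'])
go([.580,-.1421,.041],-52)
"
```

```text
t 21.13 pos [ 0.5801 -0.1411  0.0412] row [0.0007, 0.0007, 0.0002] [-0.05, 0.0, 0.08] F [ 2.8  4.1 -1.1] op 0.127
```

View pics/t9.png

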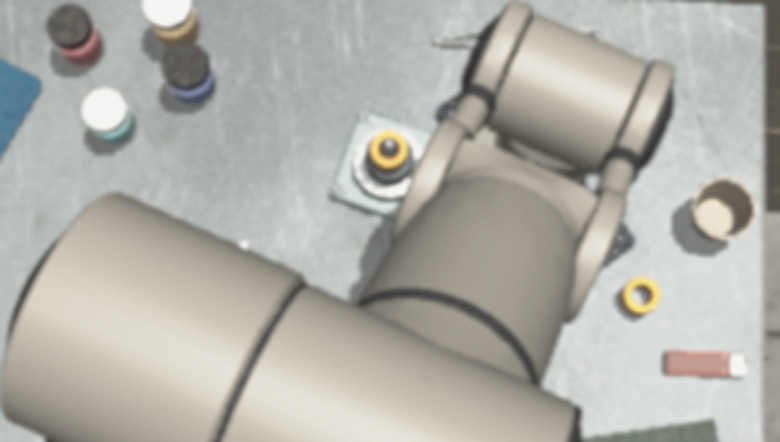

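View pics/s10.png

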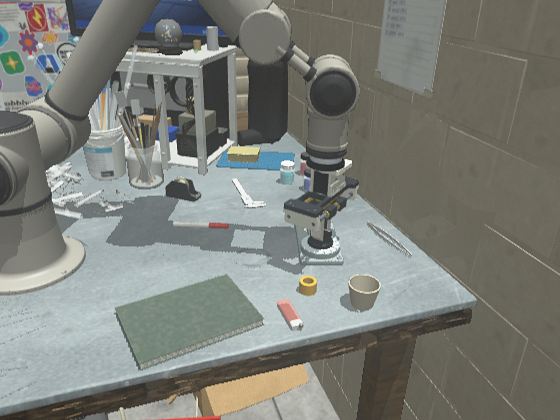

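Both collars are on the post (top crop around (389,152)), the bystanders haven't moved, and the grip is steady. Handing in.

```bash
python3 -c "
from rig import job
print(job.job_done())"
```

```text
the job is handed in; nothing more can be done
None
```

I threaded the black collar and then the brass one down the post. For brass I used the ring nearest the base (0.48 m away, against 0.57 m for the other). I then gripped the knob, turned it 72° clockwise to the third click, and handed the job in at about 21 s still gripping it.

**Collars:** The side view after release showed the black collar flush on the turntable and the brass one resting on it. The top view at the end still showed both on the post. I judged "fully home" from these pictures only, not from a height measurement.

**Knob:** In the wrist view the pointer is on the third tick after the long rest tick, and the tool yaw is within about 0.1° of the intended angle. The gripper is closed on the bar at about 11.7 mm, with a steady side force of about 5 N.

**Bystanders:** The crucible, lighter and calliper showed no movement in the side view.

**Disagreements:** The wrist and top cameras differed by about 1.5–2.5 mm on the collar and post positions, and by about 4 mm on the knob. I used values between the two or nearer the wrist camera's. Nothing failed.

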